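# Crack a seized clamp knob loose and free the drilled bracket

### The arm

A 6-joint arm with a two-finger parallel gripper is mounted at the origin on the work surface. World frame = base frame: x ahead of the robot, y to its left, z up, the work surface at z = 0. Lengths are in m, angles in degrees, forces in N, time in s.
With the tool pointing down it reaches from about 0.375 to 0.9 m from the base axis. Payload 3.1 kg.
Tool frame: the origin (TCP) lies on the centre line of the jaws, within the pads' length; the fingertips stand 25 mm ahead of it and the grasp point (between the pads) lies 6 mm ahead of it; z points along the fingers, y is the line along which they close (so a half turn about z gives the same grasp; the last joint's range is limited). The gripper opens to 87 mm and grips with 3 to 60 N. Pads are 19 mm wide; open, the fingers measure 117 mm over their backs; the gripper's body (75 mm by 190 mm) begins 51 mm behind the grasp point.
Start: joints at [-86.946, 30.224, 82.088, -0, 67.689, -10.227], TCP at [0.144, -0.608, 0.248] pointing down, gripper open.
Joint ranges: [-176.69, 176.69], [-43.24, 126.21], [12.49, 139.97], [-82, 262], [0, 151.66], [-163.58, 163.58]. Speed limits (degrees/s): [159.86, 159.86, 180, 180, 180, 180].

### API

Orientations are given as a 3x3 rotation matrix whose columns are the frame's x, y, z axes.
In Python, from rig import * gives the robot as it stands.
- The arm moves only by the tool step_arm, never from a script. Its argument "steps" is a list of rows, each a list of 7 numbers: the shift along the tool's x, y, z normalised to -1 to 1, where 1 is 0.3 m, then the turn, a rotation vector about the tool's x, y, z normalised to -1 to 1, where 1 is 45 degrees, then the gripper's target within -1 to 1 (shut at 1, half-way at 0, fully open at -1). A call has 1 to 8 rows; each row is the pose to reach, as a shift and turn from the pose commanded when the call began, along the tool's axes at that moment; what a row does not reach only later rows make up. A row lasts 1/12 s, in which the tool goes at most 41.7 mm and 7.16 degrees, less where a joint would pass 70% of its speed; a pose out of reach is approached as far as the arm can. A call with a number of a shift or a turn outside -1 to 1 is refused whole. A call with a gripper value outside its range is refused whole. The fingers move at their own pace and stop on an object; the grip force is fixed at half the most. Time passes only in rows, so rows that repeat a pose let the fingers close. It gives the time, the measured TCP pose, the force, the opening and the grip force at its end, in the units of the state.
- read_state(): the state, without advancing time (a new reading comes with each control period).
- capture(name): name is "side" or "top"; returns a dict with "image" (420x560x3 uint8, red, green, blue), "vertical_fov" (degrees; the focal length in pixels is half the picture's height over the tangent of half this angle, whatever the lens; pixels are square), "cx", "cy" (the principal point, pixels), "world_from_camera" (4x4, takes a point from camera to world coordinates). Camera axes: x right, y down, z forward; pixel columns grow to the right and rows downward; lengths in m; the calibration is good to about 2 mm. A picture is of the moment at which its call begins. There is no depth.
- hand_in(): hands the job in; it is judged then, once.
The state is a dict: "time_s": time; "joint_positions": joint angles; "qvel": joint speeds; "tau": joint torques, N m; "position": TCP position; "tcp_rot": TCP orientation; "force": force on the tool from outside, world axes, zero at the start; "moment": the same for the moment, N m; "opening": opening from 0.0 (shut) to 1.0 (fully open); "grasp_force": force on a finger pad.
Only numpy, scipy, OpenCV 4.12 (cv2) and the standard library are available. Lean on these libraries where they do the work, as an engineer would, in place of code of your own. Each camera call takes 0.05 s, during which the arm holds its last target. There are 200 camera calls.

### The job

The blue bracket has been drilled and is still clamped down on the slotted plate, and the clamp's red knob has been overtightened. Crack the knob loose with a short firm anticlockwise twist and back it off a good half turn in all, then draw the steel clamp strap right back by its brass heel screw until the slot stops it, so that the bracket can be lifted straight out. Let go of the clamp, leave the bracket where it lies against its stops, and do not disturb the tools on the bench.

Things in the scene. Friction and masses are not known exactly. Their poses are not given: they have to be found in the camera images.
- plate: Aluminium work-holding plate bolted to the bench, 300 x 170 x 18 mm, with dark slots. Origin on the bench directly under the knob's axis; x runs along the clamp strap from the heel screw towards the bracket, z up. The plate reaches from x = -160 to +140 mm; the bracket stands at x = 63 to 121 mm between two dowels and a back stop that rise 12 mm over the plate.
- knob (a joint): Turn of the red clamp knob in rad: 0 = tight, grows as it is unscrewed (anticlockwise from above), stop at 4.95. Stiff at first: 0.25 to 0.5 N m over about the first 0.4 rad, falling away until it is free at about 0.9 rad, then about 0.03 N m. It stays where it is left, bites again if turned back, and rises 3 mm per turn.
- knob_grip (a point): Middle of the red knob's cross bar, on the turning axis, 80 mm above the bench when tight. The bar is 80 mm long (point x axis), 18 mm thick between its flat sides (point y axis), 28 mm tall (14 mm each way from this point). Below the bar: a 16 mm neck, 13 mm of free height, then a steel flange 45 mm across. The 10 mm stud stands 11 mm over the bar's top. At the start the bar lies across the strap.
- strap (a joint): Slide of the clamp strap in m: 0 = furthest over the bracket (starts at 0 to 0.008), grows as it is drawn back along the plate's -x, ends at 0.050 when the slot stops it. Held fast by over 20 N while the knob is tight; slides with about 3 N once the knob has been backed off by 1 rad. It stays where it is left.
- heel_grip (a point): Grip point on the round brass knurled heel screw at the tail of the strap, 62 mm above the bench, 90 mm plus the value of joint strap behind the knob's axis (plate -x). The screw head is an upright cylinder 20 mm across, from 48.5 to 74.5 mm above the bench; it moves with the strap. Axes parallel to the plate's.
- nose (a point): Middle of the top front edge of the clamp strap, 44.5 mm above the bench, 86 mm less the value of joint strap ahead of the knob's axis (plate +x). The strap is dark steel, 196 mm long, 40 mm wide, 14 mm thick; at joint strap = 0 the nose lies 23 mm over the bracket's foot.
- bracket: Loose blue steel angle bracket, 0.45 kg: foot 58 x 104 x 12 mm with the strap's nose above it, upright leg 104 mm wide and 10 mm thick at the far end, 52 mm high in all. Origin at the centre of the foot's underside, x axis towards the leg.
- screwdriver: Bystander: screwdriver with a yellow handle, 200 mm long, lying on the bench beside the plate.
- pliers: Bystander: combination pliers with yellow grips, 180 mm long, 75 mm wide, 16 mm high, lying on the bench beside the plate.
- drill: Bystander: black cordless drill standing upright on its battery, 200 mm tall, on the robot's left (+y) side of the bench, at least 0.25 m from the knob's axis.
Not all that is in view belongs to the job. Of the things that look like the bracket, the largest one is meant.

How it is judged (in metres and radians):
On the way, in this order (a step that is already met when the one before it is completed fails the run):
1. the knob is cracked loose (turned over 0.8 rad from tight) with the strap still in place (value of joint knob above 0.8 rad and value of joint strap below 0.015 m), for 0.05 s.
2. the knob is backed off about half a turn in all (over 2.8 rad) with the strap still in place (value of joint knob above 2.8 rad and value of joint strap below 0.015 m), for 0.2 s.
At the end, for the whole second after the job is handed in: The knob is at least 2.8 rad from tight, the strap is drawn back to at least 42 mm of its 50 mm travel and at rest, and the bracket lies flat, at rest and within 10 mm of where it was (value of joint knob above 2.8 rad and value of joint strap above 0.042 m and velocity of joint strap between -0.005 and 0.005 m/s and distance of bracket from where it was at the start of the episode below 0.01 m and angle between bracket's own z axis and vertical below 0.1 rad and linear speed of bracket below 0.02 m/s); the robot touches nothing.
It fails at once if the bracket is shoved or tipped (over 15 mm or 0.15 rad) (distance of bracket from where it was at the start of the episode above 0.015 m or angle between bracket's own z axis and vertical above 0.15 rad).
It fails at once if a tool on the bench is moved over 25 mm (distance of any of screwdriver, pliers, drill from where it was at the start of the episode above 0.025 m).
It also fails if it takes over 70 s, if anything falls off the work surface, if the arm or the gripper's body presses on something with over 40 N, if the wrist force passes 120 N, or if a joint passes its speed limit or range.

## Working session

There is one attempt and no reset: what is moved stays moved. The work goes in short steps, Python scripts to look and compute and a tool call to move; the robot and the scene stay as the last step left them, time stands still between calls to the robot, and variables do not carry over. Pictures are saved under pics/ and viewed, at most 10 in all, crops included, and the job is handed in when it is done.

Besides the shell and the picture viewer there is one more tool, called by a JSON object that holds its "method" and its "body", one argument or row to a line. step_arm: Moves the arm, as the interface text tells. Scaled input: -1 to 1 covers 0.3 m each way for a shift and 45 degrees each way for a turn. Its arguments: {"type":"object","properties":{"steps":{"type":"array"}},"required":["steps"]}

```bash
mkdir -p pics
cat > h.py <<'E'
from rig import *
import numpy as np, cv2
def ray(c,u,v):
    f=c["image"].shape[0]/2/np.tan(np.radians(c["vertical_fov"])/2)
    T=np.array(c["world_from_camera"]); d=T[:3,:3]@np.array([(u-c["cx"])/f,(v-c["cy"])/f,1]); return T[:3,3],d/np.linalg.norm(d)
def onz(c,u,v,z):
    o,d=ray(c,u,v); return o+d*(z-o[2])/d[2]
def save(c,n): cv2.imwrite("pics/"+n,c["image"][:,:,::-1])
E
python3 - <<'E'
from h import *
a=capture("top");b=capture("side");save(a,"t0.png");save(b,"s0.png")
for c in(a,b): print(c["vertical_fov"],c["cx"],c["cy"],np.round(c["world_from_camera"],3).tolist())
print(read_state())
E
```

```text
45.883952446643164 277.1196168722653 205.64026608711202 [[0.009, -0.999, 0.05, 0.557], [-1.0, -0.01, -0.016, 0.129], [0.017, -0.05, -0.999, 1.304], [0.0, 0.0, 0.0, 1.0]]
50.46574386320931 284.5643424077237 205.85256345648259 [[0.891, -0.281, 0.358, 0.308], [-0.454, -0.586, 0.671, -0.499], [0.021, -0.76, -0.649, 0.683], [0.0, 0.0, 0.0, 1.0]]
{'time_s': 0.1, 'joint_positions': array([-8.69448797e+01,  3.02735445e+01,  8.21512540e+01, -9.67877495e-05,
        6.76885759e+01, -1.02267576e+01]), 'qvel': array([ 0.12796734, -0.11760326, -0.06495664,  0.03276672, -0.08460958,
        0.0432959 ]), 'tau': array([-3.23843342e-04, -4.40985167e+01, -1.77150267e+01,  6.35608868e-02,
        5.33406227e-02, -3.52091706e-05]), 'position': array([ 0.1435887 , -0.60763792,  0.24665819]), 'tcp_rot': array([[ 9.73251458e-01,  2.29742439e-01, -1.07021671e-04],
       [ 2.29742198e-01, -9.73249515e-01,  1.97586115e-03],
       [ 3.49780369e-04, -1.94759713e-03, -9.99998042e-01]]), 'force': array([ 0.6301329 , -0.31129485,  0.07448936]), 'moment': array([-0.04496438, -0.02197512, -0.05078694]), 'grasp_force': 0.0, 'opening': 0.9962193193769153}
```

View pics/t0.png

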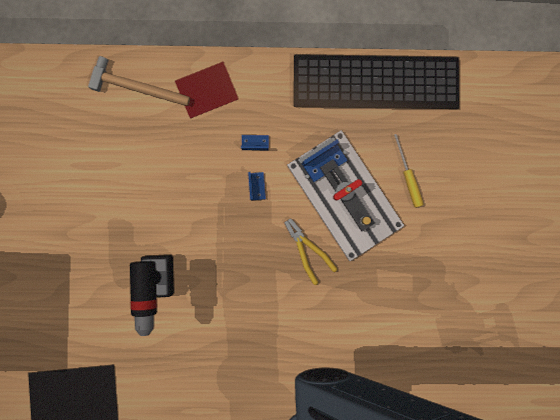

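View pics/s0.png

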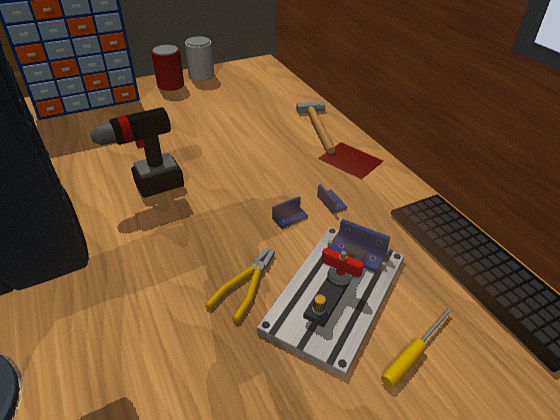

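The top view shows the red knob bar at (348,189), the brass heel screw at (367,220), and the drill, pliers and screwdriver lying clear of the plate.
Bracket candidates in the top view are blue at (322,160), (255,142) and (257,186). The first is meant: it is the largest, and it sits on the plate under the strap's nose.

```bash
cat >> h.py <<'E'
def mask(c,lo,hi,box):
    h=cv2.cvtColor(c["image"],cv2.COLOR_RGB2HSV); m=cv2.inRange(h,lo,hi); k=np.zeros_like(m); x0,y0,x1,y1=box; k[y0:y1,x0:x1]=255; return m&k
def tri(c1,p1,c2,p2):
    A=[];b=[]
    for c,p in((c1,p1),(c2,p2)):
        o,d=ray(c,*p);P=np.eye(3)-np.outer(d,d);A.append(P);b.append(P@o)
    return np.linalg.lstsq(np.vstack(A),np.hstack(b),rcond=None)[0]
def red(c,box):
    m=mask(c,(0,150,90),(6,255,255),box)|mask(c,(174,150,90),(180,255,255),box); return m
def info(m):
    n,l,s,ce=cv2.connectedComponentsWithStats(m); i=1+np.argmax(s[1:,4]); q=np.argwhere(l==i)[:,::-1].astype(np.float32)
    return q,cv2.minAreaRect(q)
E
python3 - <<'E'
from h import *
a=capture("top");b=capture("side")
cv2.imwrite("pics/crop.png",cv2.resize(np.hstack([a["image"][120:270,280:420],b["image"][220:370,260:400]])[:,:,::-1],None,fx=2.8,fy=2.8,interpolation=2))
qa,ra=info(red(a,(300,150,400,240)));qb,rb=info(red(b,(300,230,390,300)))
print(ra,rb,len(qa),len(qb)); print("bar tri",tri(a,qa.mean(0),b,qb.mean(0)),"z94",onz(a,*ra[0],.092))
bp=cv2.boxPoints(ra);w=[onz(a,*p,.094)[:2] for p in bp];print(np.round(w,4).tolist())
for c,box in((a,(350,200,385,240)),(b,(300,285,340,325))):
    q,r=info(mask(c,(15,130,90),(32,255,255),box));print(r,len(q),onz(c,*q.mean(0),.0745 if c is a else .065))
# plate corner bolts (top)
for p in((293,166),(340,135),(399,225),(353,255)):print(onz(a,*p,.018))
E
```

```text
((340.4999694824219, 194.0), (6.656402111053467, 15.254255294799805), 56.3099365234375) ((340.5041198730469, 263.54510498046875), (43.201568603515625, 20.56831932067871), 21.370620727539062) 91 535
bar tri [ 0.65821084 -0.05324626  0.07357771] z94 [ 0.64828341 -0.04605859  0.092     ]
[[0.6443, -0.0257], [0.6654, -0.0568], [0.6519, -0.0659], [0.6308, -0.0348]]
((366.0, 220.0), (6.0, 8.0), 90.0) 49 [ 0.58549429 -0.112654    0.0745    ]
((319.50006103515625, 299.00006103515625), (10.733125686645508, 9.391485214233398), 26.56505012512207) 90 [ 0.59107724 -0.10642773  0.065     ]
[0.72576906 0.06752847 0.018     ]
[ 0.80876424 -0.05504943  0.018     ]
[ 0.57460517 -0.20941361  0.018     ]
[ 0.49590817 -0.08957201  0.018     ]
```

View pics/crop.png

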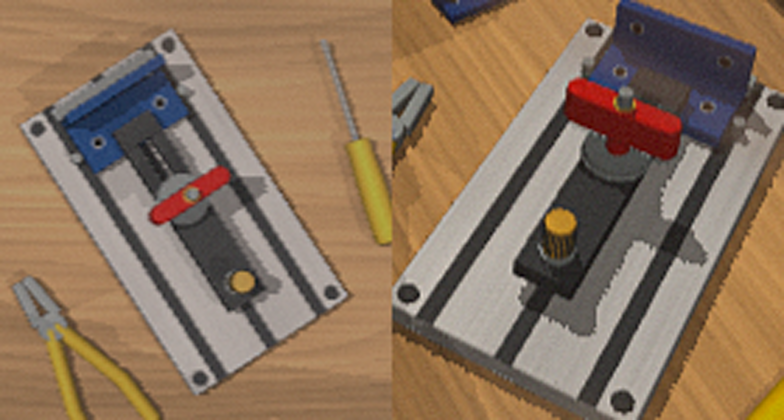

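The crop confirms the large blue bracket under the strap's nose. It also shows the red bar with its stud (top pixel about 348.6,189) and the brass screw at (366,220). The stud splits the red mask, so I'll join the two parts.

```bash
cat > m.py <<'E'
from h import *
a=capture("top");b=capture("side")
m=red(a,(320,165,380,215));q=np.argwhere(m)[:,::-1].astype(np.float32);r=cv2.minAreaRect(q)
c0,(w,h),_=r;print(r,len(q))
bp=np.array([onz(a,*p,.094)[:2] for p in cv2.boxPoints(r)]);e=[bp[1]-bp[0],bp[2]-bp[1]];L=max(e,key=np.linalg.norm)
print("knob xy@.094",bp.mean(0),"sizes",[np.linalg.norm(x) for x in e],"bar yaw",np.degrees(np.arctan2(L[1],L[0])))
q2,r2=info(red(b,(300,230,390,300)));print("tri",tri(a,r[0],b,r2[0]))
q3,_=info(mask(a,(15,130,90),(32,255,255),(350,200,385,240)));q4,_=info(mask(b,(15,130,90),(32,255,255),(300,285,340,325)))
H=onz(a,*q3.mean(0),.0745)[:2];print("heel",H,"heel->knob",np.linalg.norm(bp.mean(0)-H),np.degrees(np.arctan2(*(bp.mean(0)-H)[::-1])))
print("side: knob",onz(b,*r2[0],.083),"heel top",onz(b,*q4.mean(0),.068))
E
python3 m.py
```

```text
((347.423095703125, 189.3845977783203), (6.656403064727783, 31.895263671875), 56.3099365234375) 176
knob xy@.094 [ 0.65967868 -0.06279272] sizes [np.float64(0.07871762222431063), np.float64(0.01632016146926326)] bar yaw -55.84124505397275
tri [ 0.65969862 -0.06430081  0.08004363]
heel [ 0.58513452 -0.11292206] heel->knob 0.08983197861276795 33.91998025806202
side: knob [ 0.65674848 -0.06594698  0.083     ] heel top [ 0.58969198 -0.10827773  0.068     ]
```

The two methods agree: the knob is at (0.659,-0.063), the plate axis is at 34° yaw, and heel to knob is 90 mm as specified. I'll grip the bar with tool-x yaw at about -56°, which leaves joint 6 room for a full half turn anticlockwise.

{"method": "step_arm", "body": {
  "steps": [
    [0.696,-0.458,0,0,0,0,-1],
    [0.696,-0.458,0,0,0,0,-1],
    [0.696,-0.458,0,0,0,0,-1],
    [0.696,-0.458,0,0,0,0,-1],
    [0.696,-0.458,0,0,0,0,-1],
    [0.696,-0.458,0,0,0,0,-1],
    [0.696,-0.458,0,0,0,0,-1]
  ]
}}

```text
time_s: 0.88
position: [0.3189, -0.4198, 0.2474]
tcp_rot: [[0.972, 0.236, 0.001], [0.236, -0.972, 0.005], [0.002, -0.005, -1.0]]
force: [-0.9, 0.7, -0.5]
opening: 1.0
grasp_force: 0.0
```

{"method": "step_arm", "body": {
  "steps": [
    [0.696,-0.458,0,0,0,0,-1],
    [0.696,-0.458,0,0,0,0,-1],
    [0.696,-0.458,0,0,0,0,-1],
    [0.696,-0.458,0,0,0,0,-1],
    [0.696,-0.458,0,0,0,0,-1],
    [0.696,-0.458,0,0,0,0,-1],
    [0.696,-0.458,0,0,0,0,-1]
  ]
}}

```text
time_s: 1.47
position: [0.491, -0.2398, 0.2478]
tcp_rot: [[0.972, 0.236, 0.003], [0.236, -0.972, 0.002], [0.003, -0.001, -1.0]]
force: [0.5, -0.4, 0.6]
opening: 1.0
grasp_force: 0.0
```

{"method": "step_arm", "body": {
  "steps": [
    [0.696,-0.458,0,0,0,0.77,-1],
    [0.696,-0.458,0,0,0,0.77,-1],
    [0.696,-0.458,0,0,0,0.77,-1],
    [0.696,-0.458,0,0,0,0.77,-1],
    [0.696,-0.458,0,0,0,0.77,-1],
    [0.696,-0.458,0,0,0,0.77,-1],
    [0.696,-0.458,0,0,0,0.77,-1]
  ]
}}

```text
time_s: 2.05
position: [0.662, -0.0596, 0.2475]
tcp_rot: [[0.932, -0.361, 0.004], [-0.361, -0.932, 0.001], [0.003, -0.003, -1.0]]
force: [1.2, -0.0, -0.2]
opening: 0.994
grasp_force: 0.0
```

{"method": "step_arm", "body": {
  "steps": [
    [0,0,0,0,0,0.77,-1],
    [0,0,0,0,0,0.77,-1],
    [0,0,0,0,0,0.77,-1],
    [0,0,0,0,0,0.77,-1],
    [0,0,0,0,0,0.77,-1],
    [0,0,0,0,0,0.77,-1],
    [0,0,0,0,0,0.77,-1]
  ]
}}

```text
time_s: 2.63
position: [0.6583, -0.0641, 0.2474]
tcp_rot: [[0.561, -0.828, -0.0], [-0.828, -0.561, -0.0], [-0.0, 0.0, -1.0]]
force: [0.2, -0.1, -0.0]
opening: 1.002
grasp_force: 0.0
```

```bash
cat > st.py <<'E'
from h import *
import sys
s=read_state();R=s["tcp_rot"];p=s["position"]
print("t",s["time_s"],"pos",p.round(4),"j",s["joint_positions"].round(1),"xyaw",np.degrees(np.arctan2(R[1,0],R[0,0])).round(2),"F",s["force"].round(1),"M",s["moment"].round(2),"open",round(s["opening"],3),"gf",round(s["grasp_force"],1))
if len(sys.argv)>3: print("shift units",(R.T@(np.array(sys.argv[1:4],float)-p)/.3).round(4))
E
python3 st.py .659 -.0635 .088
```

```text
t 2.6333 pos [ 0.6583 -0.0641  0.2474] j [-15.2  33.1  76.5  -0.   70.4 130.7] xyaw -55.89 F [ 0.2 -0.1 -0. ] M [ 0.09 -0.01 -0.01] open 1.002 gf 0.0
shift units [-4.000e-04 -3.400e-03  5.313e-01]
```

{"method": "step_arm", "body": {
  "steps": [
    [0,-0.003,0.3,0,0,0,-1],
    [0,-0.003,0.4,0,0,0,-1],
    [0,-0.003,0.45,0,0,0,-1],
    [0,-0.003,0.49,0,0,0,-1],
    [0,-0.003,0.53,0,0,0,-1],
    [0,-0.003,0.53,0,0,0,-1]
  ]
}}

```text
time_s: 3.13
position: [0.6573, -0.0627, 0.0853]
tcp_rot: [[0.56, -0.829, -0.006], [-0.829, -0.56, 0.002], [-0.005, 0.004, -1.0]]
force: [-0.1, 0.5, -0.4]
opening: 1.002
grasp_force: 0.0
```

```bash
python3 - <<'E'
from h import *
b=capture("side");cv2.imwrite("pics/s1.png",cv2.resize(b["image"][150:350,230:460][:,:,::-1],None,fx=3,fy=3))
E
python3 st.py .659 -.0635 .088
```

```text
t 3.1833 pos [ 0.6589 -0.063   0.0877] j [-15.1  44.2  83.   -0.   52.9 130.9] xyaw -55.96 F [ 0.3 -0.3 -0.1] M [0.1  0.02 0.09] open 0.999 gf 0.0
shift units [ 0.0016  0.0008 -0.0011]
```

View pics/s1.png

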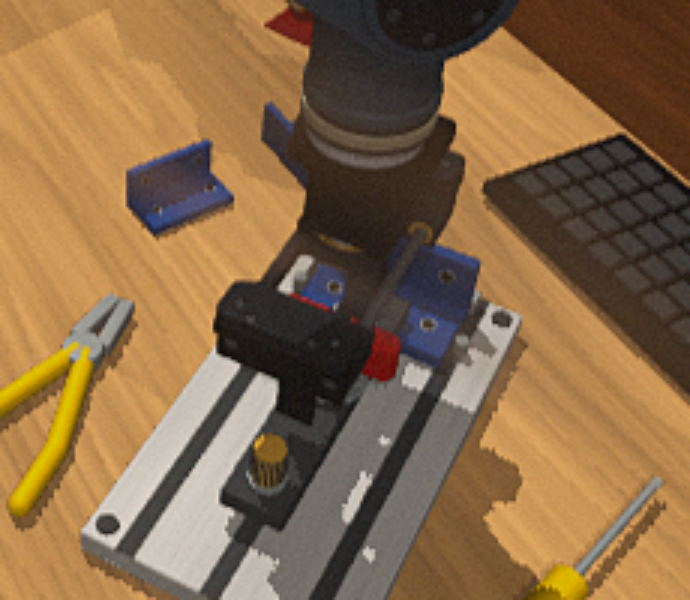

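The open fingers straddle the red bar (crop about 340,330) between the heel screw (270,460) and the bracket, and touch nothing. Now I'll close them.

{"method": "step_arm", "body": {
  "steps": [
    [0,0,0,0,0,0,1],
    [0,0,0,0,0,0,1],
    [0,0,0,0,0,0,1],
    [0,0,0,0,0,0,1],
    [0,0,0,0,0,0,1],
    [0,0,0,0,0,0,1],
    [0,0,0,0,0,0,1],
    [0,0,0,0,0,0,1]
  ]
}}

```text
time_s: 3.85
position: [0.6593, -0.0626, 0.0887]
tcp_rot: [[0.559, -0.829, 0.0], [-0.829, -0.559, -0.0], [0.0, -0.0, -1.0]]
force: [-0.5, 0.9, 0.6]
opening: 0.481
grasp_force: 0.0
```

```bash
python3 st.py .659 -.0635 .088
```

```text
t 3.85 pos [ 0.6593 -0.0626  0.0887] j [-15.1  44.1  83.    0.   52.9 130.9] xyaw -56.01 F [-0.5  0.9  0.6] M [0.15 0.02 0.  ] open 0.481 gf 0.0
shift units [0.0018 0.0026 0.0023]
```

{"method": "step_arm", "body": {
  "steps": [
    [0,0,0,0,0,0,1],
    [0,0,0,0,0,0,1],
    [0,0,0,0,0,0,1],
    [0,0,0,0,0,0,1],
    [0,0,0,0,0,0,1],
    [0,0,0,0,0,0,1],
    [0,0,0,0,0,0,1],
    [0,0,0,0,0,0,1]
  ]
}}

```text
time_s: 4.52
position: [0.6601, -0.0621, 0.0885]
tcp_rot: [[0.558, -0.83, 0.002], [-0.83, -0.558, 0.001], [0.0, -0.002, -1.0]]
force: [4.3, 2.7, -2.6]
opening: 0.205
grasp_force: 30.0
```

```bash
python3 st.py .659 -.0635 .088
```

```text
t 4.5167 pos [ 0.6601 -0.0621  0.0885] j [-1.50e+01  4.41e+01  8.29e+01  1.00e-01  5.28e+01  1.31e+02] xyaw -56.05 F [ 4.3  2.7 -2.6] M [ 0.63 -0.62 -0.14] open 0.205 gf 30.0
shift units [0.0018 0.0058 0.0016]
```

The grip is on 17.8 mm, which matches the bar's 18 mm, at 30 N. Next is the firm twist, with a 1.5 mm shift to centre on the axis.

{"method": "step_arm", "body": {
  "steps": [
    [0,-0.005,0,0,0,-0.15,1],
    [0,-0.005,0,0,0,-0.3,1],
    [0,-0.005,0,0,0,-0.45,1],
    [0,-0.005,0,0,0,-0.6,1],
    [0,-0.005,0,0,0,-0.75,1],
    [0,-0.005,0,0,0,-0.75,1]
  ]
}}

```text
time_s: 5.02
position: [0.6599, -0.0623, 0.0885]
tcp_rot: [[0.927, -0.376, -0.001], [-0.376, -0.927, -0.001], [-0.001, 0.001, -1.0]]
force: [1.4, -0.8, -0.3]
opening: 0.199
grasp_force: 30.0
```

```bash
python3 st.py
python3 - <<'E'
from h import *
b=capture("side");cv2.imwrite("pics/s2.png",cv2.resize(b["image"][150:350,230:460][:,:,::-1],None,fx=3,fy=3))
E
```

```text
t 5.0167 pos [ 0.6599 -0.0623  0.0885] j [-15.   44.2  82.8  -0.1  53.1  97.1] xyaw -22.1 F [ 1.4 -0.8 -0.3] M [ 0.02 -0.11  0.15] open 0.199 gf 30.0
```

View pics/s2.png

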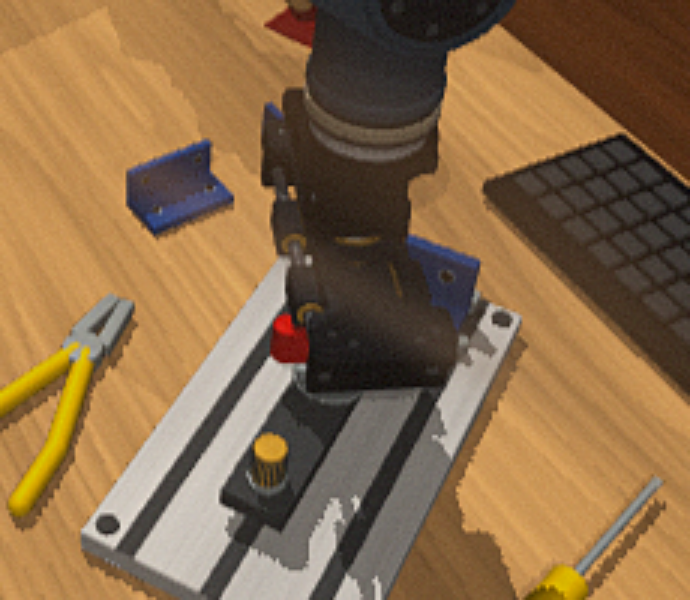

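The bar turned with the jaws: the opening is still 18 mm and the red end has moved round to (290,340) in the crop. I'll keep backing it off and follow the rise.

{"method": "step_arm", "body": {
  "steps": [
    [0,0,-0.001,0,0,-0.15,1],
    [0,0,-0.001,0,0,-0.3,1],
    [0,0,-0.001,0,0,-0.45,1],
    [0,0,-0.001,0,0,-0.6,1],
    [0,0,-0.001,0,0,-0.75,1],
    [0,0,-0.001,0,0,-0.9,1],
    [0,0,-0.001,0,0,-1,1]
  ]
}}

```text
time_s: 5.65
position: [0.66, -0.0629, 0.0889]
tcp_rot: [[0.921, 0.389, -0.001], [0.389, -0.921, -0.002], [-0.002, 0.001, -1.0]]
force: [1.0, -1.0, 0.9]
opening: 0.207
grasp_force: 30.0
```

{"method": "step_arm", "body": {
  "steps": [
    [0,0,-0.001,0,0,-0.15,1],
    [0,0,-0.001,0,0,-0.3,1],
    [0,0,-0.001,0,0,-0.45,1],
    [0,0,-0.001,0,0,-0.6,1],
    [0,0,-0.001,0,0,-0.75,1],
    [0,0,-0.001,0,0,-0.9,1],
    [0,0,-0.001,0,0,-1,1]
  ]
}}

```text
time_s: 6.23
position: [0.6605, -0.0632, 0.0892]
tcp_rot: [[0.377, 0.926, -0.0], [0.926, -0.377, -0.002], [-0.002, 0.001, -1.0]]
force: [0.7, -2.8, -1.2]
opening: 0.201
grasp_force: 30.0
```

{"method": "step_arm", "body": {
  "steps": [
    [0,0,-0.001,0,0,-0.15,1],
    [0,0,-0.001,0,0,-0.3,1],
    [0,0,-0.001,0,0,-0.45,1],
    [0,0,-0.001,0,0,-0.6,1],
    [0,0,-0.001,0,0,-0.75,1],
    [0,0,-0.001,0,0,-0.9,1],
    [0,0,-0.001,0,0,-1,1]
  ]
}}

```text
time_s: 6.82
position: [0.661, -0.0632, 0.0896]
tcp_rot: [[-0.389, 0.921, 0.001], [0.921, 0.389, -0.002], [-0.002, 0.0, -1.0]]
force: [1.3, -2.9, -0.8]
opening: 0.202
grasp_force: 30.0
```

{"method": "step_arm", "body": {
  "steps": [
    [0,0,0,0,0,-0.1,1],
    [0,0,0,0,0,-0.1,1],
    [0,0,0,0,0,-0.1,1],
    [0,0,0,0,0,-0.1,1]
  ]
}}

```text
time_s: 7.15
position: [0.661, -0.0631, 0.0896]
tcp_rot: [[-0.455, 0.89, 0.001], [0.89, 0.455, -0.002], [-0.002, 0.0, -1.0]]
force: [0.6, -4.1, -0.5]
opening: 0.204
grasp_force: 30.0
```

```bash
python3 st.py
```

```text
t 7.15 pos [ 0.661  -0.0631  0.0896] j [-15.   44.1  82.7  -0.1  53.1 -42.1] xyaw 117.09 F [ 0.6 -4.1 -0.5] M [-0.85 -0.43 -0.02] open 0.204 gf 30.0
```

{"method": "step_arm", "body": {
  "steps": [
    [0,0,0,0,0,0,-1],
    [0,0,0,0,0,0,-1],
    [0,0,0,0,0,0,-1],
    [0,0,0,0,0,0,-1],
    [0,0,0,0,0,0,-1],
    [0,0,0,0,0,0,-1],
    [0,0,0,0,0,0,-1],
    [0,0,0,0,0,0,-1]
  ]
}}

```text
time_s: 7.82
position: [0.6605, -0.0617, 0.0895]
tcp_rot: [[-0.458, 0.889, -0.0], [0.889, 0.458, 0.0], [0.0, -0.0, -1.0]]
force: [-0.0, 0.7, 1.2]
opening: 0.726
grasp_force: 0.0
```

{"method": "step_arm", "body": {
  "steps": [
    [0,0,-0.1,0,0,0,-1],
    [0,0,-0.2,0,0,0,-1],
    [0,0,-0.3,0,0,0,-1],
    [0,0,-0.3,0,0,0,-1]
  ]
}}

```text
time_s: 8.15
position: [0.6645, -0.0627, 0.1863]
tcp_rot: [[-0.458, 0.889, 0.012], [0.889, 0.458, -0.003], [-0.008, 0.01, -1.0]]
force: [1.1, -0.9, 0.5]
opening: 0.968
grasp_force: 0.0
```

{"method": "step_arm", "body": {
  "steps": [
    [0,0,0,0,0,0.9,-1],
    [0,0,0,0,0,0.9,-1],
    [0,0,0,0,0,0.9,-1],
    [0,0,0,0,0,0.9,-1],
    [0,0,0,0,0,0.9,-1],
    [0,0,0,0,0,0.9,-1],
    [0,0,0,0,0,0.9,-1]
  ]
}}

```text
time_s: 8.73
position: [0.6604, -0.0618, 0.1791]
tcp_rot: [[0.231, 0.973, -0.0], [0.973, -0.231, 0.0], [0.0, -0.0, -1.0]]
force: [-1.0, -0.1, -0.1]
opening: 1.0
grasp_force: 0.0
```

{"method": "step_arm", "body": {
  "steps": [
    [0,0,0,0,0,0.94,-1],
    [0,0,0,0,0,0.94,-1],
    [0,0,0,0,0,0.94,-1],
    [0,0,0,0,0,0.94,-1],
    [0,0,0,0,0,0.94,-1],
    [0,0,0,0,0,0.94,-1],
    [0,0,0,0,0,0.94,-1]
  ]
}}

```text
time_s: 9.32
position: [0.6604, -0.0618, 0.1792]
tcp_rot: [[0.825, 0.566, -0.0], [0.566, -0.825, 0.0], [-0.0, -0.0, -1.0]]
force: [-0.3, -0.0, 1.2]
opening: 0.998
grasp_force: 0.0
```

```bash
python3 st.py .5855 -.113 .072;python3 - <<'E'
from h import *
a=capture("side");cv2.imwrite("pics/t2.png",cv2.resize(a["image"][150:350,230:460][:,:,::-1],None,fx=3,fy=3))
E
```

```text
t 9.3167 pos [ 0.6604 -0.0618  0.1792] j [-15.   37.5  79.7   0.   62.8  40.6] xyaw 34.44 F [-0.3 -0.   1.2] M [-0.01 -0.02 -0.02] open 0.998 gf 0.0
shift units [-0.3024 -0.0005  0.3575]
```

View pics/t2.png

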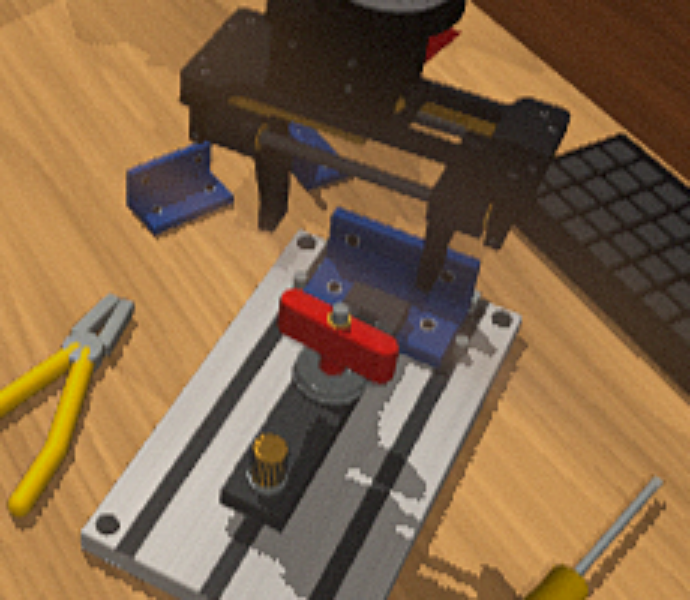

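The bar at (340,335) is back across the strap after the half turn, and the heel screw (270,460) hasn't moved. Next I'll go over the heel screw, come down and grip it.

{"method": "step_arm", "body": {
  "steps": [
    [-0.302,0,0,0,0,0,-1],
    [-0.302,0,0,0,0,0,-1],
    [-0.302,0,0,0,0,0,-1],
    [-0.302,0,0.1,0,0,0,-1],
    [-0.302,0,0.2,0,0,0,-1],
    [-0.302,0,0.28,0,0,0,-1],
    [-0.302,0,0.33,0,0,0,-1],
    [-0.302,0,0.355,0,0,0,-1]
  ]
}}

```text
time_s: 10.03
position: [0.5845, -0.1126, 0.0706]
tcp_rot: [[0.823, 0.568, -0.004], [0.568, -0.823, 0.002], [-0.002, -0.003, -1.0]]
force: [0.1, 0.3, 0.2]
opening: 1.001
grasp_force: 0.0
```

{"method": "step_arm", "body": {
  "steps": [
    [0,0,0,0,0,0,1],
    [0,0,0,0,0,0,1],
    [0,0,0,0,0,0,1],
    [0,0,0,0,0,0,1],
    [0,0,0,0,0,0,1],
    [0,0,0,0,0,0,1],
    [0,0,0,0,0,0,1],
    [0,0,0,0,0,0,1]
  ]
}}

```text
time_s: 10.7
position: [0.586, -0.1131, 0.0733]
tcp_rot: [[0.825, 0.566, 0.001], [0.566, -0.825, -0.0], [0.0, 0.001, -1.0]]
force: [0.9, 0.0, 0.0]
opening: 0.479
grasp_force: 0.0
```

{"method": "step_arm", "body": {
  "steps": [
    [0,0,0,0,0,0,1],
    [0,0,0,0,0,0,1],
    [0,0,0,0,0,0,1],
    [0,0,0,0,0,0,1],
    [0,0,0,0,0,0,1],
    [0,0,0,0,0,0,1],
    [0,0,0,0,0,0,1]
  ]
}}

```text
time_s: 11.28
position: [0.5854, -0.1126, 0.0732]
tcp_rot: [[0.825, 0.565, -0.001], [0.565, -0.825, 0.001], [-0.0, -0.001, -1.0]]
force: [-1.7, 3.7, 5.0]
opening: 0.217
grasp_force: 55.0
```

```bash
python3 st.py .5855 -.113 .072
```

```text
t 11.2833 pos [ 0.5854 -0.1126  0.0732] j [-21.6  41.8  93.6   0.   44.7  33.9] xyaw 34.44 F [-1.7  3.7  5. ] M [0.26 0.24 0.  ] open 0.217 gf 55.0
shift units [-0.0005  0.0014  0.0039]
```

{"method": "step_arm", "body": {
  "steps": [
    [-0.02,0,0,0,0,0,1],
    [-0.04,0,0,0,0,0,1],
    [-0.06,0,0,0,0,0,1],
    [-0.08,0,0,0,0,0,1],
    [-0.1,0,0,0,0,0,1],
    [-0.12,0,0,0,0,0,1],
    [-0.14,0,0,0,0,0,1],
    [-0.14,0,0,0,0,0,1]
  ]
}}

```text
time_s: 11.95
position: [0.5498, -0.1361, 0.0732]
tcp_rot: [[0.825, 0.565, -0.002], [0.565, -0.825, 0.002], [-0.001, -0.002, -1.0]]
force: [-2.7, 3.6, 6.7]
opening: 0.218
grasp_force: 55.1
```

```bash
python3 st.py .5855 -.113 .072
```

```text
t 11.95 pos [ 0.5498 -0.1361  0.0732] j [-25.2  40.4  98.    0.   41.8  30.3] xyaw 34.4 F [-2.7  3.6  6.7] M [ 0.34  0.4  -0.02] open 0.218 gf 55.1
shift units [0.1417 0.0036 0.0039]
```

It moved 42.7 mm freely, so I'll go on to the stop.

{"method": "step_arm", "body": {
  "steps": [
    [-0.01,0,0,0,0,0,1],
    [-0.02,0,0,0,0,0,1],
    [-0.03,0,0,0,0,0,1],
    [-0.03,0,0,0,0,0,1],
    [-0.03,0,0,0,0,0,1]
  ]
}}

```text
time_s: 12.37
position: [0.5436, -0.1402, 0.0732]
tcp_rot: [[0.825, 0.565, -0.0], [0.565, -0.825, 0.003], [0.001, -0.002, -1.0]]
force: [0.1, 7.6, 5.6]
opening: 0.217
grasp_force: 55.0
```

```bash
python3 st.py .5855 -.113 .072
```

```text
t 12.3667 pos [ 0.5436 -0.1402  0.0732] j [-25.9  40.1  98.8   0.2  41.2  29.5] xyaw 34.37 F [0.1 7.6 5.6] M [ 0.94 -0.18 -0.01] open 0.217 gf 55.0
shift units [0.1663 0.0039 0.0042]
```

The strap has moved 50 mm and the resistance is rising, so it is at the stop. I'll release, lift and check.

{"method": "step_arm", "body": {
  "steps": [
    [0.004,0,0,0,0,0,-1],
    [0.004,0,0,0,0,0,-1],
    [0.004,0,0,0,0,0,-1],
    [0.004,0,0,0,0,0,-1],
    [0.004,0,0,0,0,0,-1],
    [0.004,0,0,0,0,0,-1],
    [0.004,0,0,0,0,0,-1],
    [0.004,0,0,0,0,0,-1]
  ]
}}

```text
time_s: 13.03
position: [0.5445, -0.1411, 0.0726]
tcp_rot: [[0.825, 0.565, -0.001], [0.565, -0.825, 0.0], [-0.0, -0.001, -1.0]]
force: [0.4, 0.1, 0.4]
opening: 0.74
grasp_force: 0.0
```

{"method": "step_arm", "body": {
  "steps": [
    [0,0,-0.08,0,0,0,-1],
    [0,0,-0.2,0,0,0,-1],
    [0,0,-0.3,0,0,0,-1],
    [0,0,-0.4,0,0,0,-1],
    [-0.3,0,-0.45,0,0,0,-1],
    [-0.3,0,-0.45,0,0,0,-1],
    [-0.3,0,-0.45,0,0,0,-1],
    [-0.3,0,-0.45,0,0,0,-1]
  ]
}}

```text
time_s: 13.7
position: [0.4687, -0.193, 0.2085]
tcp_rot: [[0.827, 0.563, -0.0], [0.563, -0.827, -0.0], [-0.0, -0.0, -1.0]]
force: [0.8, -0.6, -0.0]
opening: 1.0
grasp_force: 0.0
```

```bash
python3 st.py
python3 - <<'E'
from h import *
a=capture("top");b=capture("side")
cv2.imwrite("pics/end.png",cv2.resize(np.hstack([a["image"][120:270,280:420],b["image"][220:370,260:400]])[:,:,::-1],None,fx=2.8,fy=2.8,interpolation=2))
E
```

```text
t 13.7 pos [ 0.4687 -0.193   0.2085] j [-35.   24.4 101.2  -0.   54.4  20.8] xyaw 34.23 F [ 0.8 -0.6 -0. ] M [ 0.02 -0.03 -0.02] open 1.0 gf 0.0
```

View pics/end.png

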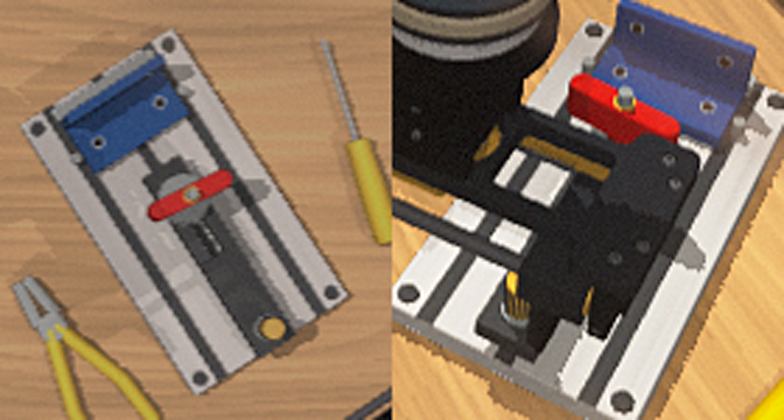

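The strap's nose (crop 165,165) is clear of the bracket and the heel screw is at (272,328), about 50 mm back. The bracket and tools haven't moved, and the gripper is in free air.

```bash
python3 -c "
from rig import *
print(hand_in())"
```

```text
the job is handed in; nothing more can be done
None
```

I handed the job in at about 14 s, and the rig gave no verdict: the knob is backed off about 3.0 rad, the strap is drawn back 50 mm to its stop, and the bracket and tools look unmoved.

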